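# Rub-off test on painted beads, shown to the phone

### The job

Check whether the paint on the clay beads is dry: draw the pale wooden spatula up out of its block and stir it among the beads in the white dish, three full turns right round the dish with the foot of the blade close to the bottom. Then lift it clear and hold it up to the lens of the phone on the tripod so that the flatmate on the call can look for colour on the wood: handle up and blade hanging straight down, flat face square to the lens, blade centred in front of the lens at about 16 cm. Finish while still holding it there quite still in the gripper, touching nothing else; keep every bead in the dish, and leave the dish, the phone and the other things on the counter where they are.

Things in the scene. Friction and masses are not known exactly. Their poses are not given: they have to be found in the camera images.
- spatula: pale birch spatula, 220 mm long, about 45 g, standing blade-down with play of about 1 mm all round (so it may lean a few degrees) in the slot of the block, its foot 45 mm deep. Origin at the middle of the foot (lower edge of the blade); z runs up along the handle, x is square to the flat face of the blade, y lies across its width. Blade: 30 mm wide (y), 6 mm thick (x), from z = 0 to 66 mm. Handle: straight rectangular bar 12 mm (x) by 14 mm (y), from z = 65 to 220 mm
- foot (a point): middle of the foot (lower edge) of the spatula's blade; axes as the spatula
- blade (a point): middle of the spatula's blade, 35 mm above the foot; axes as the spatula. This point is to be shown to the lens
- handle (a point): point inside the spatula's handle, 195 mm above the foot, 25 mm below the handle's top: a good height to grip; axes as the spatula
- block: beech tool block, 80 mm (x) by 110 mm (y) by 60 mm high, fixed to the counter; origin under its centre, z up. The spatula's slot lies in the middle of the top, long side along y, 45 mm deep; two short clay tools in other holes rise to 96 mm, 44 mm from the middle
- dish: straight-sided white ceramic souffle dish, 154 mm across the rim, 65 mm high, about 0.8 kg, loose on the counter. Origin under its centre, z up. Floor 8 mm thick (inner floor at z = 8 mm), inner radius 67 mm. Holds six beads, at first roughly in a ring of 41 mm radius with the middle free. A circle of 25 to 35 mm radius at the blade's foot, 5 to 10 mm above the inner floor, stirs the beads without jamming them
- bead0: red painted clay bead, a ball 24 mm in diameter (11 g) with small dark hole ends; origin at its centre
- bead1: blue painted clay bead, a ball 24 mm in diameter (11 g) with small dark hole ends; origin at its centre
- bead2: yellow painted clay bead, a ball 24 mm in diameter (11 g) with small dark hole ends; origin at its centre
- bead3: green painted clay bead, a ball 24 mm in diameter (11 g) with small dark hole ends; origin at its centre
- bead4: pink painted clay bead, a ball 24 mm in diameter (11 g) with small dark hole ends; origin at its centre
- bead5: purple painted clay bead, a ball 24 mm in diameter (11 g) with small dark hole ends; origin at its centre
- lens (a point): lens of the phone (dark disc on the face of the phone, which is 150 by 72 by 8 mm, held lengthwise level in a clamp on a small black tripod); 158 to 188 mm above the counter. Its x axis is level and is the line of sight; the lens looks along -x, z is up
- shot (a point): point in the air straight in front of the lens, 160 mm from it and at its height, where the middle of the blade is to be held; axes as the lens
- tripod: small black tripod carrying the phone, feet on a circle of 60 mm radius, fixed to the counter; origin on the counter under its column. The phone's top is at most 217 mm above the counter
- tumbler: clear glass tumbler, 74 mm across, 105 mm high; origin under its centre. To be left alone
- pinch_pot: terracotta pinch pot, 84 mm across, 45 mm high; origin under its centre. To be left alone
- varnish_jar: amber jar with white cap, 56 mm across, 75 mm high; origin under its centre. To be left alone
- mitt_clip: grey silicone oven mitt clip lying on the counter, 85 by 95 by 40 mm; origin under its centre. To be left alone
- brush: red-handled flat paint brush lying on the counter along its x axis, 180 mm long, 12 mm high; origin under its middle. To be left alone
Not all that is in view belongs to the job. There is more than one size of the spatula; the job needs the larger. Leave any yellow look-alike of the tripod alone.

How it is judged:
By the outcome, as a careful person would: the job done as asked, in the order asked, and still so for the second after the job is handed in, while the arm keeps its last pose, push and grip.
It also fails if it takes over 67 s, if anything falls off the work surface, if the arm or the gripper's body presses on something with over 40 N, if the wrist force passes 120 N, or if a joint passes its speed limit or range.

### The arm

A 6-joint arm with a two-finger parallel gripper is mounted at the origin on the work surface. World frame = base frame: x ahead of the robot, y to its left, z up, the work surface at z = 0. Lengths are in mm, angles in rad, forces in N, time in s.
With the tool pointing down it reaches from about 300 to 850 mm from the base axis. Payload 5.4 kg.
Tool frame: the origin (TCP) lies midway between the tips of the shut fingers; the grasp point (between the pads) lies 19 mm behind it; z points along the fingers, y is the line along which they close (so a half turn about z gives the same grasp; the last joint's range is limited). The gripper opens to 85 mm and grips with 20 to 120 N. Pads are 22 mm wide; open, the fingers measure 114 mm over their backs; the gripper's body (76 mm by 85 mm) begins 54 mm behind the grasp point. The pads swing forward as they close: fully open they stand 13 mm farther back than shut.
Start: joints at [-1.526, 0.158, 1.597, -0, 1.386, -0.21], TCP at [144.907, -556.425, 231.299] pointing down, gripper open.
Joint ranges: [-2.91, 2.91], [-0.94, 2.29], [0.18, 2.7], [-1.29, 4.43], [0.17, 2.64], [-3, 3]. Speed limits (rad/s): [2.57, 2.57, 3.14, 3.14, 3.14, 3.14].

### API

Orientations are given as a unit quaternion [w, x, y, z].
In Python, from workcell import * gives the robot as it stands. The module is installed in compiled form; this text tells all that it offers. Calls block until the motion is done:
- move_to(position, orientation): joint-space move of the TCP to a pose.
- move_l(position, ori=None, feed=150): straight line of the TCP; ori=None keeps the orientation; feed is the mean speed in mm/s.
- set_joints(angles): joint-space move.
- command_gripper(opening, squeeze=None): finger opening in mm; squeeze is the grip in N (None keeps the last); returns when the fingers have stopped.
- sleep(seconds).
- solve_ik(position, orientation): joint angles nearest the present ones, or None.
- state(): the state.
- grab_frame(name): name is "side" or "top"; returns a dict with "image" (384x512x3 uint8, red, green, blue), "depth" (384x512 float32, mm along the optical axis (not along the pixel's ray), 0 where there is no reading), "camera_matrix" (3x3 intrinsics, pixels), "eye" and "attitude" of the camera in the world. Camera axes: x right, y up, looking along -z (the intrinsics and any distortion apply to the point x, -y, -z); pixel columns grow to the right and rows downward; lengths in mm; the calibration is good to about 2 mm. A picture is of the moment at which its call begins.
A pose or a line that the arm cannot do raises IKError and nothing moves.
- job_done(): hands the job in; it is judged then, once.
Trained networks look in the newest picture that a camera, given by its name, has taken for a name from the list of things; names that differ only in an ending like _2 or _b are one class to them, and where a whole thing is asked for, a point or a joint stands for the part that bears it (a point fixed in the world has none). Each returns a list of dicts, best first, with "score" (0 to 1); they miss things now and then, are a little off and sometimes report something else, mostly with a low value. They report only what shows in the picture. A call takes as long as a camera call. They do not tell look-alikes from the thing itself.
- trace(label, camera): "region" (384x512 bool, what is visible of it) and "point" ([column, row] in pixels, amid what is visible of it).
The state is a dict: "time": time; "qpos": joint angles; "joint_vel": joint speeds; "tau": joint torques, N m; "ee_pos": TCP position; "tcp_rot": TCP orientation; "force": force on the tool from outside, world axes, zero at the start; "wrist_torque": the same for the moment, N m; "gripper_width": finger opening in mm; "finger_force": force on a finger pad.
Only numpy, scipy, OpenCV 4.12 (cv2) and the standard library are available. Lean on these libraries where they do the work, as an engineer would, in place of code of your own. Each camera call takes 0.05 s, during which the arm holds its last target. There are 200 camera calls.

## Working session

There is one attempt and no reset: what is moved stays moved. The work goes in short steps, each a Python script; the robot and the scene stay as the last script left them, time stands still between calls to the robot, and variables do not carry over. Pictures are saved under pics/ and viewed, at most 10 in all, crops included, and the job is handed in when it is done.

```bash
mkdir -p pics; cat > h.py <<'E'
import numpy as np, cv2
from workcell import *
from scipy.spatial.transform import Rotation as R
def quat(q): return R.from_quat([q[1],q[2],q[3],q[0]])
def att(f):
    a=np.array(f["attitude"],float)
    return a if a.shape==(3,3) else quat(a).as_matrix()
def cloud(f):
    K=np.array(f["camera_matrix"]);d=f["depth"]
    v,u=np.mgrid[0:384,0:512]
    p=np.stack([(u-K[0,2])/K[0,0]*d,-(v-K[1,2])/K[1,1]*d,-d],-1)
    return p@att(f).T+np.array(f["eye"])
def pix(f,P):
    K=np.array(f["camera_matrix"]);p=(np.atleast_2d(P)-np.array(f["eye"]))@att(f)
    return np.c_[K[0,0]*p[:,0]/-p[:,2]+K[0,2],K[1,1]*p[:,1]/p[:,2]+K[1,2]]
def save(f,n): cv2.imwrite("pics/"+n,f["image"][:,:,::-1])
E
python3 - <<'E'
from h import *
import pickle
for c in("top","side"):
    f=grab_frame(c);save(f,c+"0.png");print(c,{k:(v if k not in("image","depth") else v.shape) for k,v in f.items()})
    P=cloud(f);pickle.dump(f,open(c+".pkl","wb"))
    for n in["spatula","block","dish","lens","tripod","tumbler","pinch_pot","varnish_jar","mitt_clip","brush","bead0"]:
        for r in trace(n,c)[:3]:
            m=r["region"]&(f["depth"]>0);q=P[m]
            print(n,round(r["score"],2),np.round(r["point"]),m.sum(),np.round(np.median(q,0)) if len(q) else "",np.round(np.percentile(q,[2,98],axis=0)).tolist() if len(q) else "")
print(state()["time"])
E
```

```text
top {'image': (384, 512, 3), 'depth': (384, 512), 'camera_matrix': array([[383.64488273,   0.        , 252.17668541],
       [  0.        , 383.64488273, 195.06049225],
       [  0.        ,   0.        ,   1.        ]]), 'eye': array([ 379.3272603 ,   58.19873652, 1428.94521465]), 'attitude': array([-0.69514036, -0.05188543,  0.03225493,  0.71627327])}
spatula 0.6 [373. 197.] 54 [ 514. -302.  159.] [[510.0, -318.0, 58.0], [520.0, -299.0, 232.0]]
spatula 0.5 [350. 167.] 43 [ 618. -262.   70.] [[612.0, -267.0, 12.0], [627.0, -259.0, 159.0]]
block 0.75 [364. 200.] 665 [ 510. -297.   58.] [[468.0, -361.0, 13.0], [557.0, -248.0, 86.0]]
dish 0.91 [287. 208.] 1372 [493. -29.   9.] [[422.0, -97.0, -2.0], [562.0, 44.0, 66.0]]
dish 0.16 [230. 249.] 132 [364. 184.   8.] [[269.0, 148.0, -2.0], [427.0, 211.0, 14.0]]
lens 0.73 [168. 197.] 335 [536. 365. 185.] [[468.0, 355.0, 124.0], [603.0, 377.0, 206.0]]
lens 0.55 [137. 231.] 473 [426. 483. 159.] [[357.0, 475.0, 102.0], [496.0, 495.0, 188.0]]
tripod 0.8 [135. 230.] 524 [424. 481. 148.] [[358.0, 462.0, 18.0], [496.0, 494.0, 188.0]]
tripod 0.7 [17
[... 1959 characters left out ...]
[[678.0, 75.0, 4.0], [744.0, 144.0, 104.0]]
pinch_pot 0.97 [224. 156.] 419 [ 719. -220.   32.] [[678.0, -243.0, 6.0], [751.0, -165.0, 46.0]]
pinch_pot 0.24 [297. 114.] 180 [ 515. -300.  162.] [[510.0, -307.0, 70.0], [523.0, -293.0, 231.0]]
varnish_jar 0.82 [210. 186.] 523 [697. -34.  47.] [[676.0, -73.0, -1.0], [726.0, -23.0, 76.0]]
mitt_clip 0.66 [288. 317.] 1548 [374. 315.  27.] [[326.0, 257.0, 5.0], [424.0, 356.0, 36.0]]
mitt_clip 0.49 [209. 187.] 535 [698. -35.  47.] [[676.0, -74.0, -1.0], [728.0, -23.0, 76.0]]
brush 0.75 [300. 286.] 259 [378. 193.   8.] [[272.0, 155.0, 1.0], [427.0, 216.0, 12.0]]
bead0 0.46 [290. 206.] 57 [471. -57.  24.] [[460.0, -85.0, 10.0], [482.0, -49.0, 32.0]]
1.2
```

View pics/top0.png

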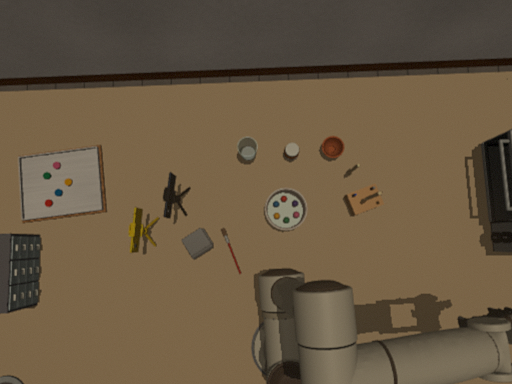

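View pics/side0.png

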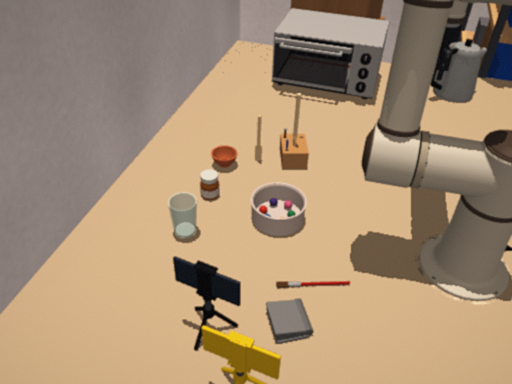

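```bash
python3 - <<'E'
from h import *
import pickle
s=pickle.load(open("side.pkl","rb"));t=pickle.load(open("top.pkl","rb"))
g=lambda f,u,v,w,h,W,H:cv2.resize(np.clip(f["image"][v:v+h,u:u+w].astype(float)*1.5,0,255).astype(np.uint8),(W,H),interpolation=cv2.INTER_CUBIC)
a=np.hstack([g(s,165,240,100,75,400,300),g(s,265,85,100,75,400,300)])
b=np.hstack([g(t,130,160,80,60,400,300),g(t,330,150,80,60,400,300)])
cv2.imwrite("pics/c.png",np.vstack([a,b])[:,:,::-1])
# phone plane from both
for n,f in(("side",s),("top",t)):
    P=cloud(f);q=P[(P[...,0]>440)&(P[...,0]<630)&(P[...,1]>320)&(P[...,1]<420)&(f["depth"]>0)]
    hi=q[q[:,2]>130]; 
    print(n,len(hi),hi.min(0),hi.max(0))
    top=q[q[:,2]>np.percentile(hi[:,2],60)]
    vx,vy,x0,y0=cv2.fitLine(hi[:,:2].astype(np.float32),cv2.DIST_HUBER,0,.01,.01).ravel();print("line",np.degrees(np.arctan2(vy,vx)),x0,y0)
    for z0 in range(0,210,20):
        k=q[(q[:,2]>z0)&(q[:,2]<z0+20)]
        if len(k):print(z0,len(k),np.round(np.median(k,0)),np.round(k.min(0)),np.round(k.max(0)))
E
```

```text
side 1730 [464.55556722 356.81346196 130.04786047] [613.22112698 385.71441006 205.95764125]
line -7.7583203 535.1567 374.68015
0 639 [568. 357.   1.] [440. 320.   0.] [630. 420.  20.]
20 111 [541. 360.  30.] [492. 342.  20.] [578. 419.  39.]
40 117 [535. 379.  52.] [509. 353.  41.] [564. 404.  60.]
60 113 [535. 377.  72.] [525. 357.  60.] [552. 388.  80.]
80 49 [536. 376.  92.] [531. 369.  81.] [544. 379. 100.]
100 26 [539. 380. 115.] [519. 376. 109.] [560. 382. 120.]
120 323 [531. 379. 132.] [465. 362. 120.] [613. 385. 140.]
140 406 [532. 379. 150.] [465. 363. 140.] [612. 384. 160.]
160 425 [531. 379. 170.] [465. 362. 160.] [612. 385. 180.]
180 499 [532. 377. 191.] [465. 357. 180.] [613. 386. 200.]
200 198 [538. 372. 203.] [516. 359. 200.] [562. 384. 206.]
top 354 [463.70950656 353.51171334 130.39078923] [610.7054615  379.9694112  207.39465147]
line -7.512955 537.88196 364.26083
0 288 [512. 356.   2.] [440. 322.   0.] [630. 417.  19.]
20 31 [559. 346.  28.] [493. 333.  22.] [579. 360.  39.]
40 32 [533. 356.  51.] [507. 347.  40.] [562. 364.  60.]
60 25 [533. 360.  72.] [523. 355.  61.] [548. 371.  76.]
80 4 [535. 361.  90.] [531. 359.  82.] [538. 366.  95.]
100 7 [535. 360. 119.] [521. 357. 114.] [542. 363. 120.]
120 64 [534. 362. 130.] [465. 356. 120.] [602. 374. 140.]
140 59 [544. 363. 150.] [464. 354. 141.] [609. 376. 160.]
160 68 [535. 365. 170.] [464. 355. 160.] [610. 377. 180.]
180 124 [526. 368. 194.] [465. 354. 181.] [611. 379. 200.]
200 73 [539. 367. 203.] [516. 356. 200.] [575. 380. 207.]
```

View pics/c.png

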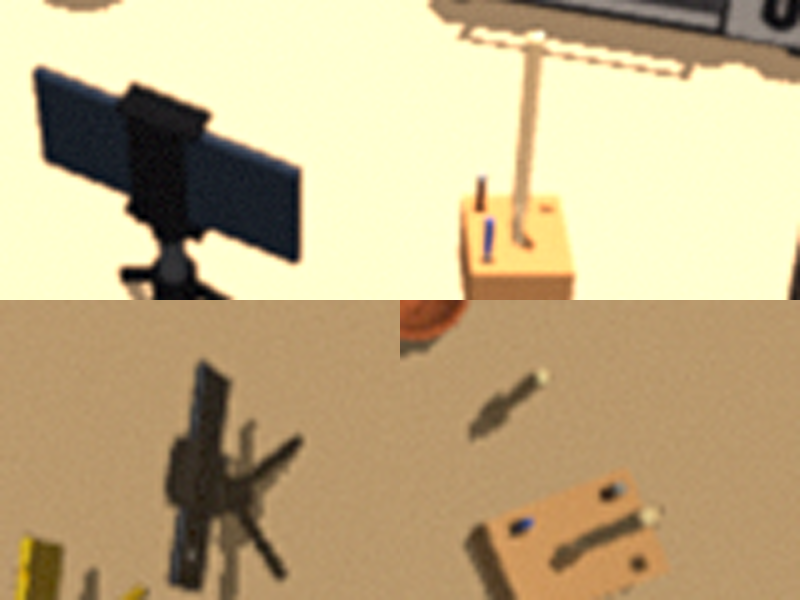

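```bash
python3 - <<'E'
from h import *
import pickle
F=[grab_frame("top") for _ in range(8)];t=F[0]
im=np.mean([f["image"].astype(np.float32) for f in F],0)
D=np.median([np.where(f["depth"]>0,f["depth"],np.nan) for f in F],0);t=dict(t,depth=np.nan_to_num(D));pickle.dump(dict(t,image=im),open("top.pkl","wb"))
P=cloud(t)
a=np.radians(-7.6);d=np.array([np.cos(a),np.sin(a)]);n=np.array([d[1],-d[0]])
c=np.array([538,366.])
q=P[(D>0)&(P[...,2]>128)&(P[...,2]<215)&(abs((P[...,:2]-c)@d)<90)&(abs((P[...,:2]-c)@n)<40)]
u=(q[:,:2]-c)@d;w=(q[:,:2]-c)@n
print("u ext",np.percentile(u,[0,1,99,100]),"w",np.percentile(w,[1,25,50,75,99]))
for z0 in range(125,210,8):
    k=(q[:,2]>=z0)&(q[:,2]<z0+8)&(abs(u)>30)
    if k.any(): print(z0,k.sum(),np.round(w[k].min(),1),np.round(np.median(w[k]),1),np.round(w[k].max(),1), "slope",np.round(np.degrees(np.polyfit(u[k],w[k],1)[0]),1) if k.sum()>4 else "")
w0=4.
U,Z=np.meshgrid(np.linspace(-90,90,800),np.linspace(215,95,533))
XY=c+U[...,None]*d+w0*n
uv=pix(t,np.concatenate([XY,Z[...,None]],-1).reshape(-1,3)).reshape(533,800,2).astype(np.float32)
r=cv2.remap(im,uv[...,0],uv[...,1],cv2.INTER_CUBIC)
r=np.clip((r-10)*3.2,0,255)
cv2.imwrite("pics/rect.png",r[:,:,::-1])
E
```

```text
u ext [-75.03774744 -73.73620115  71.59125011  74.0774774 ] w [-11.48067223  -0.65931325   2.00825253   2.4450575    6.86133771]
125 4 1.9 2.1 2.4 slope 
133 17 1.5 2.0 2.9 slope 0.3
141 11 1.4 2.0 2.7 slope 0.3
149 11 0.2 2.2 2.4 slope 0.8
157 15 -1.5 2.5 4.3 slope -0.1
165 10 1.8 2.5 6.4 slope -1.0
173 22 1.7 2.4 6.6 slope -1.0
181 16 1.1 3.7 5.0 slope -0.7
189 77 -5.6 -0.3 3.8 slope -0.1
197 1 -1.2 -1.2 -1.2 slope [ WARN:0@2.648] global loadsave.cpp:1063 imwrite_ Unsupported depth image for selected encoder is fallbacked to CV_8U.
```

View pics/rect.png

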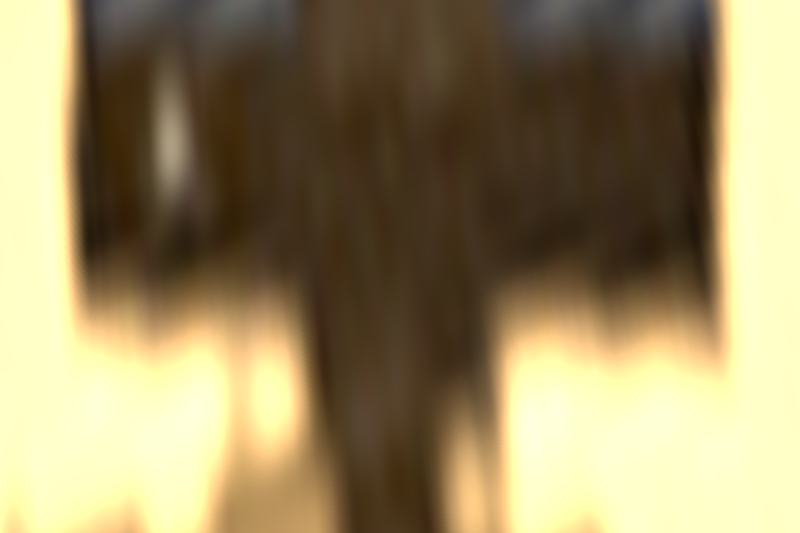

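```bash
python3 - <<'E'
from h import *
import pickle
fs={"top":pickle.load(open("top.pkl","rb"))}
S=[grab_frame("side") for _ in range(5)];fs["side"]=dict(S[0],depth=np.nan_to_num(np.median([np.where(f["depth"]>0,f["depth"],np.nan) for f in S],0)))
pickle.dump(fs["side"],open("side.pkl","wb"))
a=np.radians(-7.6);d=np.array([np.cos(a),np.sin(a)]);n=np.array([d[1],-d[0]]);c=np.array([538,366.])
for nm,f in fs.items():
    P=cloud(f).reshape(-1,3)[f["depth"].ravel()>0]
    b=P[(abs(P[:,0]-512)<80)&(abs(P[:,1]+300)<85)]
    t=b[(b[:,2]>54)&(b[:,2]<66)]
    print(nm,"block",len(t),np.median(t[:,2]),cv2.minAreaRect(t[:,:2].astype(np.float32)))
    s=b[(b[:,2]>100)&(np.hypot(b[:,0]-514,b[:,1]+301)<25)];print(" handle n",len(s))
    if len(s)>3:
        for k in(0,1):print("  fit",np.polyfit(s[:,2]-235,s[:,k],1))
    tp=b[b[:,2]>226];print("  top",len(tp),np.median(tp,0) if len(tp) else "")
    r=P[(np.hypot(P[:,0]-492,P[:,1]+27)<95)&(P[:,2]>58)&(P[:,2]<72)]
    print(" dish",len(r),cv2.minEnclosingCircle(r[:,:2].astype(np.float32)),np.median(r[:,2]))
    u=(P[:,:2]-c)@d;w=(P[:,:2]-c)@n
    k=(P[:,2]>180)&(P[:,2]<230)&(abs(w)<25)
    for lab,m in(("phone",(abs(u)>32)&(abs(u)<80)),("clamp",abs(u)<20)):
        z=P[k&m];print(" ",lab,len(z),np.percentile(z[:,2],[50,75,90,98]),np.percentile(w[k&m],[2,50,98]))
    k=(P[:,2]>110)&(abs(w)<25)&(abs(u)>32)&(abs(u)<85);print("  phone ext z",np.percentile(P[k][:,2],[0,1,2,98,99,100]),"u",np.percentile(u[k],[0,1,99,100]))
E
```

```text
top block 591 58.52709156161359 ((516.2979125976562, -308.4314880371094), (79.725830078125, 110.24769592285156), 19.2789249420166)
 handle n 60
  fit [1.92518198e-02 5.15892425e+02]
  fit [-4.12902910e-02 -3.06167209e+02]
  top 20 [ 516.73299003 -308.26758876  233.20334366]
 dish 270 ((490.28338623046875, -25.01938247680664), 76.1334228515625) 62.61570818146515
  phone 92 [193.7552845  194.9371276  195.80560861 196.64543771] [-4.99450359  0.83875459  4.32419543]
  clamp 76 [202.22007009 203.02547424 203.62601366 204.73021322] [-11.9210172   -2.07503114   6.96024502]
  phone ext z [124.6593037  127.56217692 129.05295227 196.45203287 196.66803134
 197.69670384] u [-75.03774744 -74.08522584  72.13642279  74.0774774 ]
side block 457 58.72863036984188 ((516.3784790039062, -304.3205871582031), (80.501953125, 110.43984985351562), 19.4653377532959)
 handle n 168
  fit [3.04640205e-03 5.16348003e+02]
  fit [-3.99735994e-03 -3.01192554e+02]
  top 16 [ 516.97585203 -301.96534573  232.17990571]
 dish 386 ((491.4475402832031, -22.94659996032715), 77.08622741699219) 62.92083941873551
  phone 312 [192.08761081 195.24449287 196.1242749  196.75384111] [-9.00127432 -7.57508129 -1.61867364]
  clamp 281 [202.14560491 202.99449989 203.66097365 204.16214479] [-15.81077911 -11.16864921   3.80676749]
  phone ext z [125.56018303 127.04429951 127.883121   196.43176084 196.57585882
 197.69114701] u [-74.6079675  -74.25955312  73.59985162  75.04592882]
```

```bash
cat >> h.py <<'E'
def down(deg):
    p=np.radians(deg);y=np.array([np.cos(p),np.sin(p),0]);z=np.array([0,0,-1.]);x=np.cross(y,z)
    q=R.from_matrix(np.c_[x,y,z]).as_quat();return [q[3],q[0],q[1],q[2]]
BX,DISH,SHOT=np.array([516.4,-306.6]),np.array([490.9,-24.]),np.array([466.,212.])
YAW=19.4   # spatula x direction in the block
E
python3 - <<'E'
from h import *
for k in(0,90,180,270):
    o=[]
    for p,e in(([*BX,191],19.4+k),([*BX,300],19.4+k),([*DISH,191],19.4+k),([*SHOT,316],82.4+k),([*SHOT,316],82.4+180+k)):
        s=solve_ik(p,down(e)); o.append(None if s is None else np.round(s,2).tolist())
    print(k,*o,sep="\n ")
E
```

```text
0
 [-0.74, 0.26, 1.57, -0.0, 1.32, -1.08]
 [-0.74, 0.19, 1.43, -0.0, 1.52, -1.08]
 [-0.3, -0.03, 1.87, -0.0, 1.3, -0.63]
 [0.19, -0.05, 1.65, -0.0, 1.54, -1.25]
 [0.19, -0.05, 1.65, -0.0, 1.54, 1.89]
90
 [-0.74, 0.26, 1.57, -0.0, 1.32, -2.65]
 [-0.74, 0.19, 1.43, -0.0, 1.52, -2.65]
 [-0.3, -0.03, 1.87, -0.0, 1.3, -2.2]
 [0.19, -0.05, 1.65, -0.0, 1.54, -2.82]
 [0.19, -0.05, 1.65, -0.0, 1.54, 0.32]
180
 [-0.74, 0.26, 1.57, -0.0, 1.32, 2.07]
 [-0.74, 0.19, 1.43, -0.0, 1.52, 2.07]
 [-0.3, -0.03, 1.87, -0.0, 1.3, 2.51]
 [0.19, -0.05, 1.65, -0.0, 1.54, 1.89]
 [0.19, -0.05, 1.65, -0.0, 1.54, -1.25]
270
 [-0.74, 0.26, 1.57, -0.0, 1.32, 0.5]
 [-0.74, 0.19, 1.43, -0.0, 1.52, 0.5]
 [-0.3, -0.03, 1.87, -0.0, 1.3, 0.94]
 [0.19, -0.05, 1.65, -0.0, 1.54, 0.32]
 [0.19, -0.05, 1.65, -0.0, 1.54, -2.82]
```

```bash
python3 - <<'E'
from h import *
q=down(YAW+270)
command_gripper(50)
move_to([*BX,290],q)
move_l([*BX,191],feed=120)
command_gripper(5,60)
s=state();print(s["time"],s["gripper_width"],s["finger_force"],np.round(s["force"],1),np.round(s["wrist_torque"],2))
move_l([*BX,245],feed=80)
s=state();print(np.round(s["force"],1),np.round(s["wrist_torque"],2),s["gripper_width"])
move_l([*BX,320],feed=150)
import pickle
for c in("top","side"):
    f=grab_frame(c);pickle.dump(f,open("g_"+c+".pkl","wb"));P=cloud(f)
    e=np.array(state()["ee_pos"]);print(c,e)
    m=(np.hypot(P[...,0]-e[0],P[...,1]-e[1])<45)&(P[...,2]<e[2]-8)&(P[...,2]>112)&(f["depth"]>0)
    p=P[m]
    for a,b in((112,145),(145,185),(200,235),(235,270),(270,305)):
        k=p[(p[:,2]>a)&(p[:,2]<b)];print(a,b,len(k),np.round(np.median(k,0),1) if len(k) else "",np.round(np.ptp(k,axis=0)) if len(k) else "")
f=f["image"][40:190,200:400];cv2.imwrite("pics/g.png",cv2.resize(f,(800,600),interpolation=cv2.INTER_CUBIC)[:,:,::-1])
print(state()["time"])
E
```

```text
5.3417 13.369594351240213 58.45084369182587 [-0.5 -1.5  3. ] [-0.11 -0.02 -0.01]
[-0.8 -0.1 -0.9] [ 0.01 -0.01 -0.01] 13.239534817538521
top [ 515.85968805 -306.10987621  318.10028104]
112 145 1 [ 508.  -294.5  144.8] [0. 0. 0.]
145 185 5 [ 511.  -292.5  165.6] [ 4.  2. 30.]
200 235 12 [ 513.1 -297.9  213.4] [12.  8. 27.]
235 270 0  
270 305 0  
side [ 515.79331547 -306.07650153  317.88155298]
112 145 1 [ 510.9 -291.   142. ] [0. 0. 0.]
145 185 39 [ 512.9 -292.4  163.1] [15. 30. 39.]
200 235 44 [ 513.3 -297.   219. ] [12. 18. 34.]
235 270 49 [ 514.7 -299.6  251.9] [14. 14. 33.]
270 305 53 [ 514.8 -299.5  288.4] [14.  9. 34.]
6.9167
```

View pics/g.png

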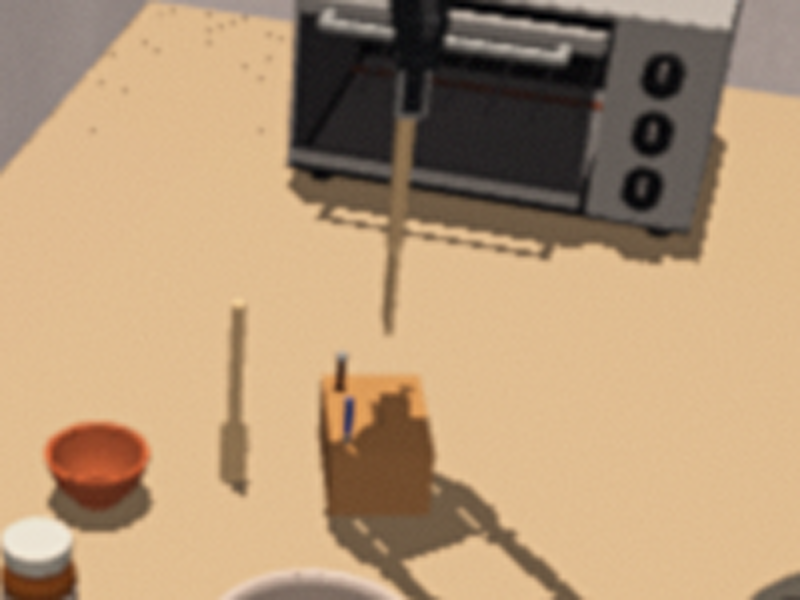

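```bash
python3 - <<'E'
from h import *
q=down(YAW+270);T=lambda:state()["time"]
move_to([*DISH,300],q)
move_l([*DISH,215],feed=150);move_l([*DISH,191.5],feed=60)
s=state();print(T(),np.round(s["ee_pos"],1),np.round(s["force"],1))
N=18;rad=29;mx=0;a0=np.radians(YAW);errs=[]
for i in range(0,3*N+3):
    a=a0+2*np.pi*i/N
    move_l([*(DISH+rad*np.array([np.cos(a),np.sin(a)])),191.5],feed=60)
    s=state();f=np.linalg.norm(s["force"]);mx=max(mx,f)
    p=np.array(s["ee_pos"])-[*DISH,0];errs.append([np.hypot(*p[:2]),p[2],f])
    if f>25: print("force",i,s["force"]);break
e=np.array(errs);print(T(),"max",mx,"r",e[:,0].min(),e[:,0].max(),"z",e[:,1].min(),e[:,1].max(),s["gripper_width"])
g=grab_frame("top");save(g,"d.png")
cv2.imwrite("pics/d.png",cv2.resize(g["image"][150:260,230:340],(600,600),interpolation=cv2.INTER_CUBIC)[:,:,::-1])
E
```

```text
9.275 [490.7 -23.9 191.2] [ 0.6 -0.5 -0.5]
27.6417 max 2.000740745521555 r 28.92665838194419 29.075675401430782 z 191.30711792299914 191.53839618062807 13.066110841613526
```

View pics/d.png

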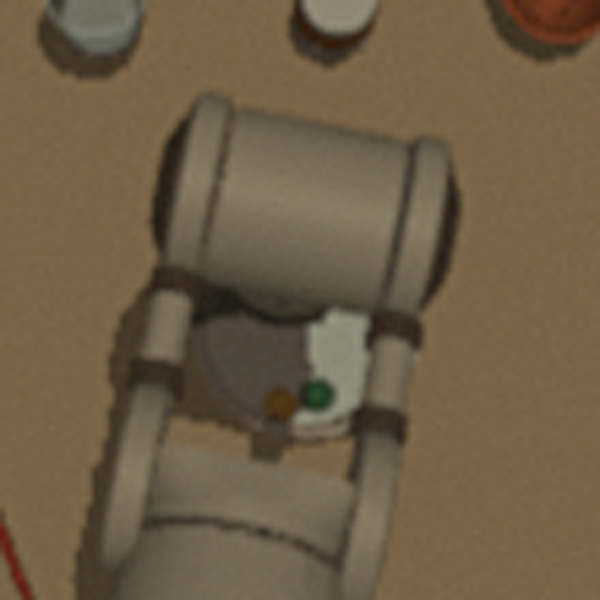

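```bash
python3 - <<'E'
from h import *
move_l([*DISH,191.5],feed=60);move_l([*DISH,240],feed=60);move_l([*DISH,325],feed=150)
f=grab_frame("side")
cv2.imwrite("pics/l.png",cv2.resize(f["image"][60:260,220:420],(600,600),interpolation=cv2.INTER_CUBIC)[:,:,::-1])
move_to([*SHOT,325],down(82.4+270));move_l([*SHOT,316],feed=60);sleep(0.5)
s=state();print(s["time"],np.round(s["ee_pos"],1),s["gripper_width"])
e=np.array(s["ee_pos"]);x=np.array([np.cos(np.radians(82.4)),np.sin(np.radians(82.4))]);y=np.array([-x[1],x[0]])
ims=[]
for c in("side","top"):
    F=[grab_frame(c) for _ in range(4)];f=F[0]
    P=cloud(f);D=P-e
    m=(np.hypot(D[...,0],D[...,1])<50)&(P[...,2]>115)&(P[...,2]<305)&(f["depth"]>0)
    p=D[m];p=np.c_[p[:,:2]@x,p[:,:2]@y,P[m][:,2]]
    print(c,"zmin",np.sort(p[:,2])[:4])
    for a,b in((130,150),(150,170),(170,190),(190,205),(215,250),(250,280),(280,300)):
        k=p[(p[:,2]>a)&(p[:,2]<b)]
        if len(k):print(a,b,len(k),"x,y med",np.round(np.median(k[:,:2],0),1),"y range",np.round(np.percentile(k[:,1],[3,97]),1))
    if c=="top":
        Q=cloud(f);r=Q[(np.hypot(Q[...,0]-491,Q[...,1]+24)<95)&(Q[...,2]>58)&(Q[...,2]<72)];print("dish",cv2.minEnclosingCircle(r[:,:2].astype(np.float32)))
        ims.append(cv2.resize(f["image"][170:250,247:327],(400,400)))
    else:ims.append(cv2.resize(f["image"][160:310,175:325],(400,400)))
cv2.imwrite("pics/s.png",np.hstack(ims)[:,:,::-1])
E
```

```text
31.7917 [466.  212.  316.1] 12.821906124813781
side zmin [136.45719457 137.71143779 138.7173686  139.81237818]
130 150 46 x,y med [4.7 0.9] y range [-12.4  15.1]
150 170 86 x,y med [4.7 1.4] y range [-13.1  16.2]
170 190 85 x,y med [4.8 1.3] y range [-11.9  15.6]
190 205 61 x,y med [4.8 2.7] y range [-12.1  16. ]
215 250 94 x,y med [7.2 3. ] y range [-4.9  8.7]
250 280 80 x,y med [7.5 3.5] y range [-4.1  8.5]
280 300 59 x,y med [7.2 3.1] y range [-5.3  8.2]
top zmin []
dish ((490.4249267578125, -24.94547462463379), 76.2293472290039)
```

View pics/s.png

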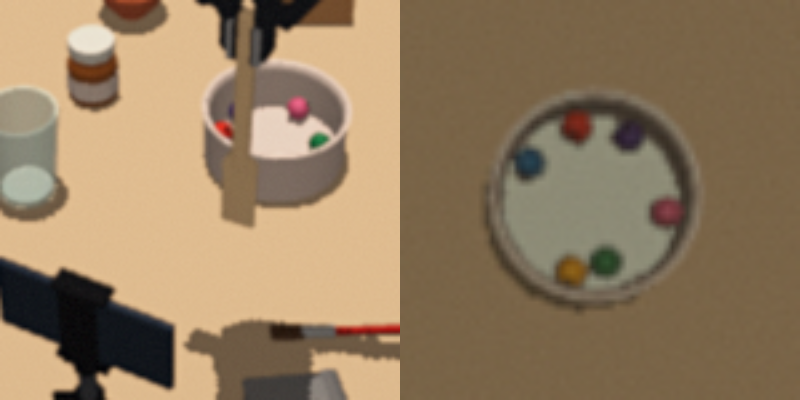

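```bash
python3 - <<'E'
from h import *
import pickle
t=pickle.load(open("top.pkl","rb"));im=t["image"]
def c(u,v):return np.clip(cv2.resize(im[v:v+56,u:u+37],(370,560),interpolation=cv2.INTER_CUBIC)*g,0,255).astype(np.uint8)
g=3;a=c(152,168);g=2;b=c(118,203)
cv2.imwrite("pics/y.png",np.hstack([a,b])[:,:,::-1])
E
```

```text
(no output)
```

View pics/y.png

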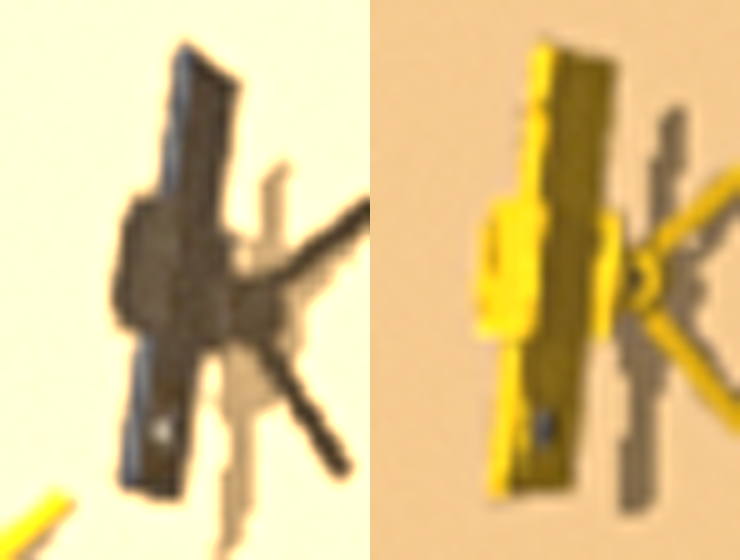

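```bash
python3 - <<'E'
from h import *
import pickle
t=pickle.load(open("top.pkl","rb"));im=t["image"].mean(-1)
P=cloud(t).reshape(-1,3)[t["depth"].ravel()>0]
for nm,c,zt in(("black",(538,366.),197.),("yellow",(427,484.),None)):
    c=np.array(c);q=P[(np.hypot(*(P[:,:2]-c).T)<85)&(P[:,2]>110)&(P[:,2]<215)]
    vx,vy,x0,y0=cv2.fitLine(q[:,:2].astype(np.float32),cv2.DIST_HUBER,0,.01,.01).ravel()
    d=np.array([vx,vy])*np.sign(vx);n=np.array([d[1],-d[0]])
    u=(q[:,:2]-c)@d;w=(q[:,:2]-c)@n;uc=(np.percentile(u,1)+np.percentile(u,99))/2
    zp=np.percentile(q[abs(u-uc)>35][:,2],97)+1;f=(q[:,2]<zp-12)&(abs(u-uc)>35);wf=np.median(w[f])
    print(nm,np.degrees(np.arctan2(d[1],d[0])),"uc",uc,"ztop",zp,"wface",wf)
    Z=np.arange(zp+40,zp-100,-5.)
    for du in(-64,-58,-54,-50,-46,-38,-32):
        X=np.c_[np.tile(c+(uc+du)*d+wf*n,(len(Z),1)),Z];uv=pix(t,X).astype(np.float32)
        print(du,np.round(cv2.remap(im.astype(np.float32),uv[:,:1],uv[:,1:],cv2.INTER_LINEAR).ravel()).astype(int).tolist())
E
```

```text
black -7.789232 uc -1.098962150958144 ztop 197.0347584213926 wface 2.1518023917939
-64 [94, 87, 76, 59, 42, 39, 38, 36, 30, 25, 23, 22, 21, 21, 21, 22, 23, 23, 32, 43, 54, 69, 83, 95, 98, 100, 100, 96]
-58 [94, 88, 72, 55, 45, 43, 41, 35, 29, 25, 25, 24, 24, 24, 24, 23, 23, 25, 33, 40, 52, 66, 80, 88, 95, 102, 99, 96]
-54 [92, 83, 67, 52, 46, 42, 39, 34, 29, 30, 32, 33, 34, 35, 32, 29, 26, 27, 30, 34, 49, 62, 74, 85, 95, 102, 101, 100]
-50 [93, 83, 69, 56, 48, 41, 36, 33, 31, 35, 40, 44, 49, 54, 45, 35, 28, 28, 27, 35, 50, 64, 76, 88, 100, 102, 102, 101]
-46 [94, 84, 73, 60, 47, 37, 34, 32, 30, 29, 30, 33, 37, 39, 35, 30, 27, 26, 25, 38, 54, 67, 81, 93, 103, 102, 102, 100]
-38 [96, 90, 77, 59, 43, 41, 39, 36, 31, 27, 25, 24, 23, 22, 22, 23, 23, 23, 31, 41, 51, 63, 75, 85, 85, 85, 83, 75]
-32 [93, 86, 71, 55, 47, 44, 40, 34, 28, 26, 25, 25, 24, 24, 23, 23, 23, 26, 32, 39, 50, 63, 74, 78, 79, 79, 71, 64]
yellow -5.314075 uc -0.04739378143100481 ztop 180.1455035255218 wface 2.164282042735024
-64 [99, 99, 99, 98, 93, 88, 81, 70, 54, 46, 46, 45, 41, 40, 40, 40, 40, 39, 39, 47, 61, 76, 92, 101, 101, 101, 101, 100]
-58 [99, 98, 97, 94, 90, 88, 87, 75, 61, 58, 57, 50, 42, 42, 43, 40, 37, 39, 40, 49, 60, 74, 88, 95, 99, 101, 101, 99]
-54 [99, 98, 96, 93, 90, 89, 88, 77, 67, 67, 64, 53, 44, 41, 38, 35, 33, 36, 41, 49, 58, 72, 87, 93, 99, 101, 101, 99]
-50 [99, 97, 95, 93, 91, 91, 88, 78, 71, 66, 59, 50, 45, 42, 38, 32, 32, 36, 42, 48, 57, 70, 83, 92, 101, 101, 101, 101]
-46 [99, 97, 95, 94, 92, 92, 88, 82, 75, 69, 60, 51, 47, 45, 41, 35, 35, 39, 42, 46, 56, 69, 82, 93, 101, 100, 100, 100]
-38 [99, 99, 98, 97, 95, 92, 87, 81, 65, 51, 44, 39, 41, 42, 42, 42, 41, 40, 42, 45, 59, 72, 85, 98, 101, 101, 101, 101]
-32 [98, 99, 98, 96, 93, 90, 86, 76, 56, 46, 42, 42, 43, 44, 43, 42, 41, 41, 41, 47, 60, 74, 88, 100, 101, 102, 98, 94]
```

```bash
python3 -c "
from h import *
s=state();print(s['time'],s['ee_pos'],np.abs(s['joint_vel']).max());print(job_done())"
```

```text
32.1917 [466.00141932 212.0219321  316.00104325] 0.0023323950610804806
the job is handed in; nothing more can be done
None
```

The job is handed in: I stirred the larger spatula three full turns round the dish, and it is now held still, blade down, flat face square to the lens at about 16 cm. All six beads are in the dish and the dish hasn't moved; the lens height was the least certain reading, good to about 4 mm.

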